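# Move the tall gel cassette from the slotted rack to the imaging carrier

## Task

Slide the tallest of the three gel cassettes up out of its slot in the rack, lean it on the sloping stand and let go of it there. Then take it again and lay it flat in the recess of the imaging carrier, lowering it in rather than dropping it, and leave it fully down in there, released. Leave the two shorter cassettes standing in their slots and the other things on the bench where they are.

Things in the scene. Friction and masses are not known exactly. Their poses are not given: they have to be found in the camera images.
- cassette: The tall gel cassette: rigid flat panel, white frame round a glass pane, 9 mm thick (its x), 60 wide (y), 130 tall (z), about 0.15 kg. Origin: centre of its lower short edge; z runs up to the upper short edge. It starts upright in one of the rack's three slots, 32 mm taller than the others, its upper 55 mm clear of the rack's walls.
- cassette_center (a point): The middle of the tall cassette (65 mm along its z from the origin, in the middle of its thickness).
- rack: Fixed grey rack, foot 124 x 100 mm, with two grooved side walls 83 mm high, outer faces 80 mm apart along its y. Three upright slots at x = -42, 0 and 42 mm, each 12 mm wide (x) and 64 mm long (y), floor 8 mm above the bench. Origin: centre of its underside. A cassette is clear of the grooves when its lower edge is above 83 mm.
- stand: Fixed metal sloping stand, base 150 x 84 x 10 mm; origin centre of underside. Its spine, 34 mm wide (y) and 85 up the slope, leans 40 degrees from vertical, top towards +x; the resting face looks to -x and up. A ledge 34 mm wide, square to the spine, 24 mm deep, carries the panel's lower edge; their corner is at x = -40, z = 45 mm. Long sides and top of a leaning panel stay free.
- stand_rest (a point): Where the middle of the tall cassette lies when it leans on the stand, its lower short edge on the ledge and its width level, along the stand's y. Fixed to the stand, same axes as the stand.
- carrier: Fixed grey imaging carrier, 184 (x) x 112 mm; origin centre of underside. On top a recess 139 mm (x) by 67 mm (y), floor 34 mm above the bench, rim 7 mm high. Rim and body are cut away for the fingers in the middle of both long sides (74 mm along x, down to 18 mm above the bench; there the floor is a bridge 36 mm wide).
- recess (a point): Centre of the recess floor, 34 mm above the bench; same axes as the carrier. The middle of a cassette lying home is 4.5 mm above it.
- short_a: Short gel cassette, 9 x 60 x 98 mm, upright in a slot of the rack. Origin: centre of its lower edge. To be left alone.
- short_b: Short gel cassette like short_a, in another slot. To be left alone.
- bottle: Amber bottle, 68 mm across, 150 tall. Stands on the bench, to be left alone. Origin: centre of its underside.
- beaker: Open glass beaker, 76 mm across, 95 tall. Stands on the bench, to be left alone. Origin: centre of its underside.
- tip_box: White pipette-tip box, 85 x 120 x 50 mm. Stands on the bench, to be left alone. Origin: centre of its underside.
- dish: Flat clear dish, 90 mm across, 16 tall. Stands on the bench, to be left alone. Origin: centre of its underside.
- spatula: Spatula with a grey handle lying down, 170 mm long. To be left alone.
There are look-alikes about, which are no part of the job. Leave any brown look-alike of the cassette alone.

How it is judged (in metres and radians):
On the way, in this order (a step that is already met when the one before it is completed fails the run):
1. the tall cassette is held by the fingers and out of its slot, above the rack's walls (z of cassette in the frame of rack above 0.085 m and contact force between cassette and the fingers above 0.5 N), for 0.1 s.
2. the tall cassette leans on the stand, at rest, the fingers off it (distance between cassette_center and stand_rest below 0.025 m and angle between the x axis of cassette and the z axis of stand, either way round between 0.6 and 1.15 rad and contact force between cassette and stand above 0.2 N and contact force between cassette and the fingers below 0.05 N and linear speed of cassette below 0.02 m/s), for 0.3 s.
3. still held by the fingers, the tall cassette is lying level within 20 mm of the recess floor (horizontal distance between cassette_center and recess below 0.02 m and z of cassette_center in the frame of recess below 0.0245 m and angle between the x axis of cassette and the z axis of carrier, either way round below 0.35 rad and contact force between cassette and the fingers above 0.5 N), for 0.05 s.
At the end, for the whole second after the job is handed in: The tall cassette lies flat in the recess of the carrier, either face up and either way round: its middle within 9 mm of the recess centre and not over 7.5 mm above the floor, level within 0.04 rad, its length along the recess within 0.15 rad, at rest and released (horizontal distance between cassette_center and recess below 0.009 m and z of cassette_center in the frame of recess below 0.0075 m and angle between the x axis of cassette and the z axis of carrier, either way round below 0.04 rad and angle between the z axis of cassette and the x axis of carrier, either way round below 0.15 rad and linear speed of cassette below 0.02 m/s and contact force between cassette and the fingers below 0.05 N); the robot touches nothing.
It fails at once if a short cassette is moved more than 20 mm (distance of any of short_a, short_b from where it was at the start of the episode above 0.02 m).
It fails at once if a bystander is moved more than 30 mm (distance of any of bottle, beaker, tip_box, dish, spatula from where it was at the start of the episode above 0.03 m).
It also fails if it takes over 72 s, if anything falls off the work surface, if the arm or the gripper's body presses on something with over 40 N, if the wrist force passes 120 N, or if a joint passes its speed limit or range.

## Robot

A 6-joint arm with a two-finger parallel gripper is mounted at the origin on the work surface. World frame = base frame: x ahead of the robot, y to its left, z up, the work surface at z = 0. Lengths are in mm, angles in rad, forces in N, time in s.
With the tool pointing down it reaches from about 250 to 725 mm from the base axis. Payload 9.7 kg.
Tool frame: the origin (TCP) lies between the finger pads; the fingertips stand 8 mm ahead of it and the grasp point (between the pads) lies 11 mm behind it; z points along the fingers, y is the line along which they close (so a half turn about z gives the same grasp; the last joint's range is limited). The gripper opens to 85 mm and grips with 20 to 120 N. Pads are 22 mm wide; open, the fingers measure 114 mm over their backs; the gripper's body (76 mm by 85 mm) begins 54 mm behind the grasp point. The pads swing forward as they close: fully open they stand 13 mm farther back than shut.
Start: joints at [-1.12, 0.087, 0.176, 1.66, 0, 1.571], TCP at [239.624, -495.053, 239.284] pointing down, gripper open.
Joint ranges: [-3.13, 3.13], [-0.85, 1.81], [-1.15, 1.24], [-2.2, 2.28], [-1.44, 1.52], [-3.14, 3.14]. Speed limits (rad/s): [2.22, 2.22, 2.57, 3.14, 3.14, 3.14].

## Interface

Orientations are given as a rotation vector (axis times angle).
In Python, from cell import bot gives the robot as it stands.
- The arm moves only by the shell command python3 -m jog 'ROWS' [OPENING] [FORCE]. ROWS is JSON, a list of rows, each an object with "linear": the shift along the tool's x, y, z in mm, a list of three; "angular": the turn, a rotation vector about the tool's x, y, z in degrees, a list of three. In form: [{"linear": [x, y, z], "angular": [ax, ay, az]}, ...]. A call has 1 to 12 rows; each row shifts and turns the commanded pose from where the row before left it, along the tool's axes as they then stand; what a row does not reach is not made up. A row lasts 1/10 s, in which the tool goes at most 50 mm and 8.59 degrees, less where a joint would pass 70% of its speed; a pose out of reach is approached as far as the arm can. A call with a gripper value outside its range is refused whole. OPENING is the opening, from 0 (shut) to 1 (fully open), set as the call begins (- or left out, the last holds). The fingers move at their own pace and stop on an object; FORCE is the grip in N (left out, the last holds). Time passes only in rows, so rows that do not move let the fingers close. It gives the time, the measured TCP pose, the force, the opening and the grip force at its end, in the units of the state.
- bot.read_state(): the state, without advancing time (a new reading comes with each control period).
- bot.camera(name): name is "scene" or "top" or "wrist"; returns (picture, depth): 384x512x3 uint8, blue, green, red; 384x512 float32, mm along the optical axis (not along the pixel's ray), 0 where there is no reading.
- bot.get_calibration(name): a dict with "fx", "fy", "cx", "cy" (pixels), "dist_coeffs" ([k1, k2, p1, p2, k3] as OpenCV has them; the pictures are not rectified), "extrinsics" (4x4, takes a point from camera to world coordinates). Camera axes: x right, y down, z forward; pixel columns grow to the right and rows downward; lengths in mm; the calibration is good to about 2 mm. A picture is of the moment at which its call begins: read the wrist's pose just before it. get_calibration takes no time and is no camera call; for the wrist camera it gives the pose at the moment of the call.
- bot.finish_job(): hands the job in; it is judged then, once.
The state is a dict: "time": time; "joint_positions": joint angles; "qvel": joint speeds; "effort": joint torques, N m; "tcp_pos": TCP position; "ee_rot": TCP orientation; "ft_force": force on the tool from outside, world axes, zero at the start; "ft_torque": the same for the moment, N m; "width": finger opening in mm; "grip_force": force on a finger pad.
Only numpy, scipy, OpenCV 4.12 (cv2) and the standard library are available. Lean on these libraries where they do the work, as an engineer would, in place of code of your own. Each camera call takes 0.05 s, during which the arm holds its last target. There are 200 camera calls.

## Working session

There is one attempt and no reset: what is moved stays moved. The work goes in short steps, Python scripts to look and compute and a shell command to move; the robot and the scene stay as the last step left them, time stands still between calls to the robot, and variables do not carry over. Pictures are saved under pics/ and viewed, at most 10 in all, crops included, and the job is handed in when it is done.

```bash
ls; mkdir -p pics
python3 - <<'E'
from cell import bot
import cv2,numpy as np
for n in("scene","top"):
    p,d=bot.camera(n);c=bot.get_calibration(n)
    cv2.imwrite(f"pics/{n}0.png",p);np.savez(f"{n}0.npz",p=p,d=d,**{k:np.array(v) for k,v in c.items()})
    print(n,c["fx"],c["cx"],c["dist_coeffs"],np.round(c["extrinsics"],3).tolist())
s=bot.read_state();print(s)
E
```

```text
pics
scene 351.3116009920095 258.36821284616286 [-0.10893309  0.          0.          0.          0.        ] [[0.146, 0.661, -0.736, 1215.662], [0.989, -0.099, 0.107, -128.131], [-0.002, -0.744, -0.668, 695.678], [0.0, 0.0, 0.0, 1.0]]
top 498.5728635022171 259.5899933845194 [-0.04715361  0.          0.          0.          0.        ] [[-0.018, -0.981, 0.191, 333.301], [-1.0, 0.019, 0.003, -34.434], [-0.006, -0.191, -0.982, 1236.219], [0.0, 0.0, 0.0, 1.0]]
{'time': 0.1, 'joint_positions': array([-1.12000407e+00,  8.74310924e-02,  1.75203434e-01,  1.65979605e+00,
       -1.49351940e-05,  1.57082633e+00]), 'qvel': array([ 1.48505976e-03, -1.54891767e-03,  1.93108126e-03,  4.82860130e-04,
       -4.73063721e-04, -5.42853711e-05]), 'effort': array([ 4.96511359e-05, -5.21561623e+01,  4.65653908e+01,  1.60803128e-02,
       -3.04919251e-05,  6.38166938e-06]), 'tcp_pos': array([ 239.53433837, -494.88185483,  238.63455377]), 'ee_rot': array([-3.06097579e+00, -7.01809831e-01,  4.53609261e-04]), 'ft_force': array([-0.11405969,  0.01001355, -0.44831451]), 'ft_torque': array([ 0.00168666, -0.01755023, -0.00497459]), 'grip_force': 0.0, 'width': 85.44687978972333}
```

View pics/scene0.png

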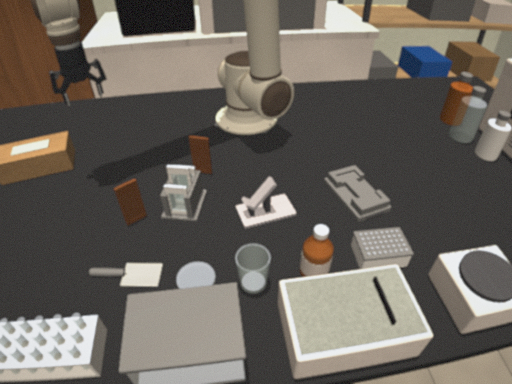

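View pics/top0.png

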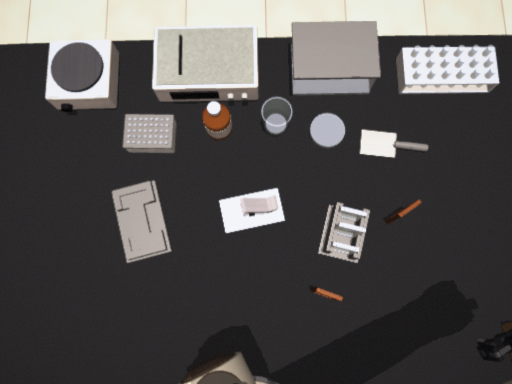

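The scene view shows the rack at about (183,190), the stand at (265,205) and the carrier at (357,190). In the top view they are at (345,232), (252,210) and (141,220). The brown look-alikes are at (328,294) and (408,210). Next I'll use depth and zoomed crops.

```bash
cat > h.py <<'E'
import numpy as np,cv2
def cloud(p,d,c):
    h,w=d.shape;K=np.array([[c["fx"],0,c["cx"]],[0,c["fy"],c["cy"]],[0,0,1]],float)
    u,v=np.meshgrid(np.arange(w),np.arange(h))
    r=cv2.undistortPoints(np.stack([u,v],-1).reshape(-1,1,2).astype(np.float64),K,np.array(c["dist_coeffs"],float)).reshape(h,w,2)
    P=np.dstack([r,np.ones((h,w))])*d[...,None];E=np.array(c["extrinsics"])
    P=P@E[:3,:3].T+E[:3,3];P[d<=0]=np.nan;return P
E
python3 - <<'E'
from h import *
z=np.load("top0.npz");P=cloud(z["p"],z["d"],z)
s=np.load("scene0.npz");Q=cloud(s["p"],s["d"],s)
boxes={"rack":(310,195,380,270),"stand":(210,180,295,240),"carrier":(100,170,180,270)}
ims=[]
for n,(a,b,c,d) in boxes.items():
    R=P[b:d,a:c].reshape(-1,3);R=R[R[:,2]>6]
    m=(P[b:d,a:c,2]>6).astype(np.uint8)
    k=cv2.connectedComponentsWithStats(m)[2][1:];print(n,"n",len(R),"zmax",R[:,2].max().round(),[ (int(q[0])+a,int(q[1])+b,*map(int,q[2:])) for q in k if q[4]>20])
    print(" z hist",np.histogram(R[:,2],bins=np.arange(5,190,10))[0])
    for lo,hi in((5,15),(15,30),(30,50),(50,80),(80,95),(95,110),(110,150)):
        S=R[(R[:,2]>lo)&(R[:,2]<hi)]
        if len(S)>15:
            rc=cv2.minAreaRect(S[:,:2].astype(np.float32));print("  ",lo,hi,len(S),np.round(rc[0]),np.round(rc[1]),round(rc[2],1),S[:,2].mean().round(1))
    ims.append(cv2.resize(z["p"][b:d,a:c],None,fx=390/(d-b)/1.0*0.98,fy=390/(d-b)*0.98,interpolation=2)[:, :])
ims=[cv2.resize(i,(260,int(i.shape[0]*260/i.shape[1])))for i in ims]
H=max(i.shape[0] for i in ims)
top=np.hstack([np.pad(i,((0,H-i.shape[0]),(0,0),(0,0)))for i in ims])
sc=[cv2.resize(s["p"][b:d,a:c],(260,260),interpolation=2)for a,b,c,d in((150,155,220,225),(225,165,305,230),(315,155,400,225))]
cv2.imwrite("pics/z0.png",np.vstack([top,np.hstack(sc)]))
E
```

```text
rack n 2085 zmax 144.0 [(318, 202, 52, 61, 2063)]
 z hist [540  88  63  67  84  69  97 511 144 126 146  16  30 104   0   0   0   0]
   5 15 540 [ 469. -242.] [164. 177.] 1.8 9.1
   15 30 115 [ 462. -232.] [ 78. 113.] 76.6 21.6
   30 50 148 [ 461. -230.] [ 76. 110.] 77.1 40.5
   50 80 290 [ 461. -235.] [ 81. 115.] 75.0 67.5
   80 95 570 [ 462. -235.] [ 80. 116.] 75.2 83.9
   95 110 263 [ 462. -235.] [60. 94.] 75.0 104.5
   110 150 159 [ 442. -230.] [59. 50.] 76.9 133.8
stand n 1957 zmax 113.0 [(219, 189, 66, 44, 1942)]
 z hist [1372   28    3   21  121  119   54   50   53   73   63    0    0    0
    0    0    0    0]
   5 15 1372 [526. -13.] [132. 207.] 0.5 10.0
   15 30 30 [511.  -9.] [ 71. 140.] 1.3 17.4
   30 50 85 [526. -30.] [34. 59.] 14.6 46.4
   50 80 258 [529. -37.] [34. 71.] 10.7 61.7
   80 95 76 [524. -14.] [34. 15.] 8.5 87.7
   95 110 126 [522.   1.] [34. 23.] 12.1 103.3
carrier n 3351 zmax 48.0 [(112, 181, 60, 82, 3326)]
 z hist [ 229 1020  843 1236   23    0    0    0    0    0    0    0    0    0
    0    0    0    0]
   5 15 229 [505. 267.] [206. 229.] 85.0 12.0
   15 30 1117 [501. 264.] [183. 111.] 14.0 19.2
   30 50 2005 [502. 264.] [174.  97.] 14.4 37.2
```

View pics/z0.png

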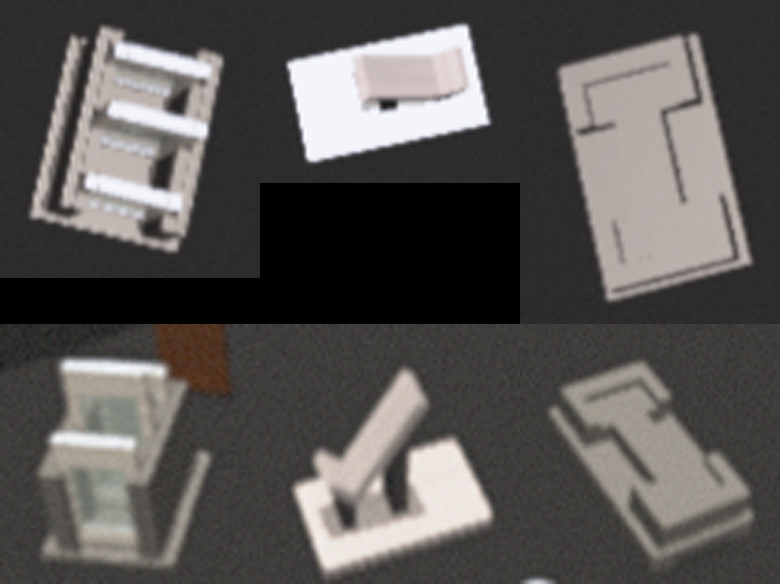

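The crops show three cassettes with white top edges in the rack, and the tall one is the nearest the robot (z≈138). The stand's spine rises towards +y, and the carrier's long axis lies about 14° off world x. Next I'll fit exact poses.

```bash
cat > m.py <<'E'
from h import *
def rect(S,lab):
    for it in range(2):
        c=np.median(S,0)
    rc=cv2.minAreaRect(S[:,:2].astype(np.float32));b=cv2.boxPoints(rc);e=[b[1]-b[0],b[2]-b[1]]
    l=max(e,key=np.linalg.norm);a=np.degrees(np.arctan2(l[1],l[0]))%180
    print(lab,len(S),"ctr",np.round(rc[0],1),"size",np.round(sorted(rc[1]),1),"long-axis deg",round(a,1),"z",np.round(np.percentile(S[:,2],[5,50,95]),1))
if __name__=="__main__":
    for n in("top","scene"):
        z=np.load(n+"0.npz");P=cloud(z["p"],z["d"],z).reshape(-1,3);C=z["p"].reshape(-1,3).astype(int)
        ok=np.isfinite(P[:,0]);P=P[ok];C=C[ok]
        def sel(x0,x1,y0,y1,z0,z1,br=0):
            m=(P[:,0]>x0)&(P[:,0]<x1)&(P[:,1]>y0)&(P[:,1]<y1)&(P[:,2]>z0)&(P[:,2]<z1)&(C.min(1)>=br);return P[m]
        print(n)
        T=sel(380,550,-310,-170,132,146);rect(T,"tall top")
        R=sel(380,550,-310,-170,100,112);
        if len(R)>20:
            lab=np.float32(R[:,:2]);
            _,L,_=cv2.kmeans(lab,2,None,(3,50,.1),5,0)
            for k in(0,1):rect(R[L[:,0]==k],"short")
        rect(sel(380,550,-310,-170,78,88),"rack walls")
        rect(sel(380,550,-310,-160,5,13),"rack foot")
        rect(sel(440,610,-110,90,7,14,120),"stand base")
        S=sel(480,570,-90,60,55,120);rect(S,"spine")
        c=S.mean(0);u,s,v=np.linalg.svd(S-c);print("spine plane c",c.round(1),"normal",v[2].round(3),"main",v[0].round(3),"rms",(s[2]/len(S)**.5).round(2))
        rect(sel(480,570,-90,60,28,60),"ledge")
        rect(sel(390,620,180,350,38.5,46),"rim");rect(sel(390,620,180,350,30,37),"floor");rect(sel(390,620,180,350,14,22),"low")
        rect(sel(390,620,180,350,14,50),"carrier all")
E
python3 m.py
```

```text
top
tall top 120 ctr [ 462.  -234.3] size [10.1 59.4] long-axis deg 75.3 z [133.1 138.  141.5]
short 123 ctr [ 440.2 -228.3] size [48.7 58.8] long-axis deg 75.1 z [102.4 105.8 110. ]
short 117 ctr [ 502.1 -245.3] size [10.4 59.8] long-axis deg 73.9 z [101.1 105.4 108.7]
rack walls 576 ctr [ 461.7 -234.6] size [ 80.8 115.9] long-axis deg 165.0 z [79.3 83.  86.6]
rack foot 589 ctr [ 464.8 -234.7] size [149.4 168.5] long-axis deg 179.9 z [ 5.5  8.4 12.1]
stand base 1219 ctr [523.7  -9.4] size [ 84.2 149.8] long-axis deg 101.4 z [ 7.4 10.1 13.1]
spine 412 ctr [527.9 -29.5] size [34.5 85.4] long-axis deg 101.2 z [ 55.8  81.5 108.7]
spine plane c [525.5 -21.4  81.7] normal [-0.02   0.618 -0.786] main [-0.15   0.776  0.613] rms 6.43
ledge 226 ctr [529.3 -36.6] size [34.7 71.3] long-axis deg 100.6 z [42.8 52.5 59.2]
rim 793 ctr [501.5 264.7] size [ 94.9 173.9] long-axis deg 14.3 z [38.8 41.2 44.6]
floor 1034 ctr [500.9 264.3] size [ 94.7 171.1] long-axis deg 14.5 z [30.7 33.8 36.6]
low 1038 ctr [501.2 264.2] size [111.3 182.8] long-axis deg 14.0 z [14.8 17.8 21.2]
carrier all 3196 ctr [501.2
[... 522 characters left out ...]
tand base 810 ctr [527.8  -7.8] size [ 85.4 150.1] long-axis deg 100.5 z [ 7.2  8.6 10.6]
spine 357 ctr [530.7 -28.1] size [37.5 84.4] long-axis deg 100.5 z [ 56.3  77.9 105.9]
spine plane c [532.6 -16.8  79.1] normal [-0.446  0.513 -0.734] main [ 0.129 -0.774 -0.619] rms 7.24
ledge 243 ctr [533.8 -34.7] size [36.6 71.4] long-axis deg 100.3 z [31.  49.5 58.4]
rim 342 ctr [503.4 265.9] size [100.2 177.2] long-axis deg 14.9 z [38.7 39.7 41.4]
floor 640 ctr [504.9 265.5] size [ 98.1 175.6] long-axis deg 15.2 z [30.6 32.6 36.1]
low 538 ctr [505.1 265.6] size [116. 185.] long-axis deg 13.0 z [14.4 16.6 20.6]
carrier all 1819 ctr [505.1 265.6] size [116. 185.] long-axis deg 13.0 z [15.1 31.9 40.3]
```

```bash
cat > plan.py <<'E'
# prints the tool-frame shift (mm) and turn (deg) from the measured pose to a goal
import numpy as np
from scipy.spatial.transform import Rotation as Ro
from cell import bot
def frame(z,y):
    z=np.array(z,float);z/=np.linalg.norm(z);y=np.array(y,float);y-=z*(y@z);y/=np.linalg.norm(y)
    return np.column_stack([np.cross(y,z),y,z])
def az(deg,zz=0):
    a=np.radians(deg);return np.array([np.cos(a),np.sin(a),zz])
def to(p,R,lab=""):
    s=bot.read_state();R0=Ro.from_rotvec(s["ee_rot"]).as_matrix();d=np.array(p)-s["tcp_pos"]
    print(lab,"t",round(s["time"],2),"tcp",s["tcp_pos"].round(1),"shift in present tool axes",(R0.T@d).round(1),
      "turn",np.degrees(Ro.from_matrix(R0.T@R).as_rotvec()).round(1),"shift in goal axes",(R.T@d).round(1),"j",s["joint_positions"].round(2),"ft",s["ft_force"].round(1),"w",round(s["width"],1))
DOWN=[0,0,-1]
E
python3 -c "
from plan import *
to([463.5,-233.7,270],frame(DOWN,az(-15)))"
```

```text
t 0.1 tcp [ 239.5 -494.9  238.6] shift in present tool axes [ 315.4 -137.6  -31.2] turn [ -0.1  -0.  -49.2] shift in goal axes [310.2 148.7 -31.4] j [-1.12  0.09  0.18  1.66 -0.    1.57] ft [-0.1  0.  -0.4] w 85.4
```

```bash
python3 -m jog '[{"linear":[0,0,-5],"angular":[0,0,-8.2]},{"linear":[0,0,-5],"angular":[0,0,-8.2]},{"linear":[0,0,-5],"angular":[0,0,-8.2]},{"linear":[0,0,-5],"angular":[0,0,-8.2]},{"linear":[0,0,-5],"angular":[0,0,-8.2]},{"linear":[0,0,-5],"angular":[0,0,-8.2]},{"linear":[35,17,0],"angular":[0,0,0]},{"linear":[35,17,0],"angular":[0,0,0]},{"linear":[35,17,0],"angular":[0,0,0]},{"linear":[35,17,0],"angular":[0,0,0]},{"linear":[35,17,0],"angular":[0,0,0]},{"linear":[35,17,0],"angular":[0,0,0]}]'
python3 -m jog '[{"linear":[35,17,0],"angular":[0,0,0]},{"linear":[35,17,0],"angular":[0,0,0]},{"linear":[30,13,0],"angular":[0,0,0]},{"linear":[0,0,0],"angular":[0,0,0]},{"linear":[0,0,0],"angular":[0,0,0]}]'
python3 - <<'E'
from plan import *
import cv2
to([463.5,-233.7,270],frame(DOWN,az(-15)))
c=bot.get_calibration("wrist");p,d=bot.camera("wrist")
print(np.round(c["extrinsics"],2).tolist(),c["fx"],c["fy"],c["dist_coeffs"])
cv2.imwrite("pics/w0.png",p);np.savez("w0.npz",p=p,d=d,**{k:np.array(v) for k,v in c.items()})
E
```

```text
time: 1.3
tcp_pos: [393.1, -317.2, 269.0]
ee_rot: [-2.492, -1.913, 0.0]
ft_force: [0.7, -0.7, -0.3]
width: 85.3
grip_force: 0.0
time: 1.8
tcp_pos: [463.8, -233.5, 268.9]
ee_rot: [-2.49, -1.915, 0.001]
ft_force: [-0.7, -0.2, 0.2]
width: 85.2
grip_force: 0.0
 t 1.8 tcp [ 463.8 -233.5  268.9] shift in present tool axes [-0.2 -0.3 -1.1] turn [-0.   0.   0.1] shift in goal axes [-0.2 -0.3 -1.1] j [-0.47  0.03  0.17  1.72 -0.    1.36] ft [-0.7 -0.2  0.2] w 85.2
[[0.97, -0.25, -0.07, 480.79], [-0.26, -0.93, -0.25, -170.87], [-0.0, 0.26, -0.97, 403.67], [0.0, 0.0, 0.0, 1.0]] 265.95185311656803 265.95185311656803 [-0.02529534  0.          0.          0.          0.        ]
```

View pics/w0.png

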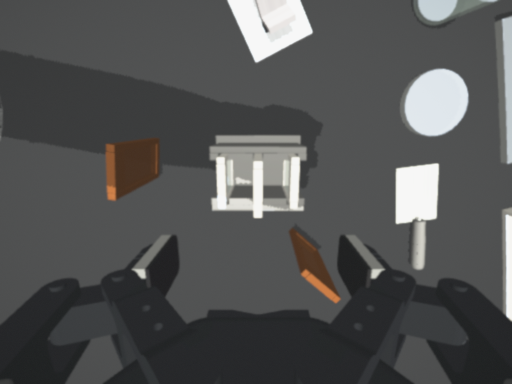

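The wrist view shows the rack ahead. The three top edges are at columns 221, 258 and 295, and the middle one, the tallest, reaches row 216. The brown panels are at (133,168) and (315,265), clear of the descent. Next I'll measure the tall edge from this view.

```bash
cat > w.py <<'E'
from m import *
import sys
z=np.load(sys.argv[1]);P=cloud(z["p"],z["d"],z).reshape(-1,3);P=P[np.isfinite(P[:,0])]
def sel(x0,x1,y0,y1,z0,z1):
    m=(P[:,0]>x0)&(P[:,0]<x1)&(P[:,1]>y0)&(P[:,1]<y1)&(P[:,2]>z0)&(P[:,2]<z1);return P[m]
if __name__=="__main__":
    rect(sel(380,550,-310,-170,132,150),"tall top")
    rect(sel(380,550,-310,-170,79,87),"walls")
E
python3 w.py w0.npz; python3 -c "
from plan import *
to([463.5,-233.7,128],frame(DOWN,az(-15)))"
```

```text
tall top 510 ctr [ 463.  -234.3] size [ 8.5 59.3] long-axis deg 75.0 z [136.9 138.2 139.4]
walls 2038 ctr [ 462.6 -234.6] size [ 79.5 116. ] long-axis deg 165.2 z [81.8 83.3 84.5]
 t 1.85 tcp [ 463.4 -234.1  269. ] shift in present tool axes [  0.5   0.  141. ] turn [-0.   0.   0.1] shift in goal axes [ 4.00e-01 -1.00e-01  1.41e+02] j [-0.47  0.03  0.17  1.72 -0.    1.36] ft [-0.  -0.2  0.2] w 85.2
```

```bash
python3 -m jog '[{"linear":[0,0,28],"angular":[0,0,0]},{"linear":[0,0,28],"angular":[0,0,0]},{"linear":[0,0,28],"angular":[0,0,0]},{"linear":[0,0,28],"angular":[0,0,0]},{"linear":[0,0,20],"angular":[0,0,0]},{"linear":[0,0,12],"angular":[0,0,0]},{"linear":[0,0,10],"angular":[0,0,0]},{"linear":[0,0,0],"angular":[0,0,0]},{"linear":[0,0,0],"angular":[0,0,0]}]' 0.4 60
python3 -m jog '[{"linear":[0,0,0],"angular":[0,0,0]},{"linear":[0,0,0],"angular":[0,0,0]},{"linear":[0,0,0],"angular":[0,0,0]},{"linear":[0,0,0],"angular":[0,0,0]},{"linear":[0,0,0],"angular":[0,0,0]},{"linear":[0,0,0],"angular":[0,0,0]},{"linear":[0,0,0],"angular":[0,0,0]}]' 0 60
```

```text
time: 2.75
tcp_pos: [463.8, -234.4, 116.1]
ee_rot: [2.492, 1.912, 0.001]
ft_force: [-0.7, -0.2, 0.1]
width: 34.3
grip_force: 0.0
time: 3.45
tcp_pos: [464.1, -234.3, 116.3]
ee_rot: [2.491, 1.912, 0.001]
ft_force: [-0.6, 0.1, 5.6]
width: 8.1
grip_force: 59.5
```

```bash
python3 -m jog '[{"linear":[0,0,-5],"angular":[0,0,0]},{"linear":[0,0,-10],"angular":[0,0,0]},{"linear":[0,0,-14],"angular":[0,0,0]},{"linear":[0,0,-14],"angular":[0,0,0]},{"linear":[0,0,-14],"angular":[0,0,0]},{"linear":[0,0,-14],"angular":[0,0,0]},{"linear":[0,0,-14],"angular":[0,0,0]},{"linear":[0,0,-14],"angular":[0,0,0]},{"linear":[0,0,-14],"angular":[0,0,0]},{"linear":[0,0,-14],"angular":[0,0,0]},{"linear":[0,0,-14],"angular":[0,0,0]},{"linear":[0,0,-14],"angular":[0,0,0]}]'
python3 -m jog '[{"linear":[0,0,-14],"angular":[0,0,0]},{"linear":[0,0,-14],"angular":[0,0,0]},{"linear":[0,0,0],"angular":[0,0,0]},{"linear":[0,0,0],"angular":[0,0,0]}]'
python3 - <<'E'
from plan import *
import cv2
from h import cloud
c=bot.get_calibration("top");p,d=bot.camera("top");np.savez("t1.npz",p=p,d=d,**{k:np.array(v) for k,v in c.items()})
c=bot.get_calibration("scene");p,d=bot.camera("scene");np.savez("s1.npz",p=p,d=d,**{k:np.array(v) for k,v in c.items()})
cv2.imwrite("pics/s1.png",p[40:260,100:400])
t=np.load("t1.npz");P=cloud(t["p"],t["d"],t);
for u,v in((440,500),):pass
# stand corner/rest from both views averaged
xs=az(100.9)*[1,1,0];S=np.array([525.7,-8.6,0])
for off in (0,):
    u=.643*xs+[0,0,.766];n=-.766*xs+[0,0,.643]
    rest=S-40*xs+[0,0,45]+65*u+4.5*n;print("rest",rest.round(1))
    R=frame(-u,-n);to(rest+43*u+60*n*0+np.array([0,0,80]),R,"above")
    to([rest[0],rest[1],300],frame(DOWN,az(100.9)),"yaw")
E
```

```text
time: 4.65
tcp_pos: [463.6, -234.0, 271.5]
ee_rot: [2.492, 1.913, 0.0]
ft_force: [-1.1, -0.1, -1.6]
width: 8.2
grip_force: 58.4
time: 5.05
tcp_pos: [463.8, -234.1, 298.4]
ee_rot: [2.492, 1.913, 0.0]
ft_force: [-0.2, -0.3, -1.5]
width: 8.2
grip_force: 58.5
rest [526.  -10.2  97.7]
above t 5.15 tcp [ 463.5 -234.   297.6] shift in present tool axes [257.2  -9.4  87. ] turn [  25.2  -40.3 -110.4] shift in goal axes [-103.7  236.3  -84.9] j [-0.47  0.04  0.25  1.77 -0.    1.36] ft [-0.3 -0.8 -1.6] w 8.2
yaw t 5.15 tcp [ 463.5 -234.   297.6] shift in present tool axes [232.3   2.6  -2.4] turn [-0.000e+00 -1.000e-01 -1.159e+02] shift in goal axes [-103.7  207.9   -2.4] j [-0.47  0.04  0.25  1.77 -0.    1.36] ft [-0.3 -0.8 -1.6] w 8.2
```

View pics/s1.png

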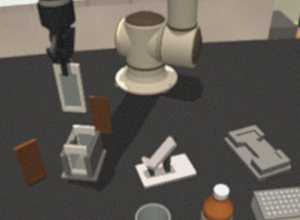

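The crop shows the tall cassette hanging upright in the fingers at about (70,85), with both shorts still in the rack. Next I'll yaw and tilt it.

```bash
python3 -m jog '[{"linear":[0,0,0],"angular":[0,0,-8.28]},{"linear":[0,0,0],"angular":[0,0,-8.28]},{"linear":[0,0,0],"angular":[0,0,-8.28]},{"linear":[0,0,0],"angular":[0,0,-8.28]},{"linear":[0,0,0],"angular":[0,0,-8.28]},{"linear":[0,0,0],"angular":[0,0,-8.28]},{"linear":[0,0,0],"angular":[0,0,-8.28]},{"linear":[0,0,0],"angular":[0,0,-8.28]},{"linear":[0,0,0],"angular":[0,0,-8.28]},{"linear":[0,0,0],"angular":[0,0,-8.28]},{"linear":[0,0,0],"angular":[0,0,-8.28]},{"linear":[0,0,0],"angular":[0,0,-8.28]}]'
python3 -m jog '[{"linear":[0,0,0],"angular":[0,0,-8.28]},{"linear":[0,0,0],"angular":[0,0,-8.28]},{"linear":[-20,35,0],"angular":[0,0,0]},{"linear":[-20,35,0],"angular":[0,0,0]},{"linear":[-20,35,0],"angular":[0,0,0]},{"linear":[-20,35,0],"angular":[0,0,0]},{"linear":[-20,35,0],"angular":[0,0,0]},{"linear":[-4,35,0],"angular":[0,0,0]},{"linear":[0,0,0],"angular":[8,0,0]},{"linear":[0,0,0],"angular":[8,0,0]},{"linear":[0,0,0],"angular":[8,0,0]},{"linear":[0,0,0],"angular":[8,0,0]}]'
python3 -m jog '[{"linear":[0,0,0],"angular":[8,0,0]},{"linear":[0,0,0],"angular":[0,0,0]},{"linear":[0,0,0],"angular":[0,0,0]}]'
python3 - <<'E'
from plan import *
xs=az(100.9)*[1,1,0];S=np.array([525.7,-8.6,0])
u=.643*xs+[0,0,.766];n=-.766*xs+[0,0,.643]
rest=S-40*xs+[0,0,45]+65*u+4.5*n
R=frame(-u,-n);to(rest+(43+30)*u+40*n,R,"pre")
E
```

```text
time: 6.35
tcp_pos: [463.4, -233.9, 297.5]
ee_rot: [-0.144, -3.137, -0.001]
ft_force: [-0.8, 0.1, -0.7]
width: 8.0
grip_force: 58.5
time: 7.55
tcp_pos: [525.8, -7.8, 298.6]
ee_rot: [-0.283, 2.952, -0.855]
ft_force: [0.7, -0.7, -2.4]
width: 8.2
grip_force: 58.9
time: 7.85
tcp_pos: [525.7, -7.4, 297.3]
ee_rot: [-0.279, 2.882, -1.045]
ft_force: [-0.1, 0.0, -1.2]
width: 7.7
grip_force: 59.0
pre t 7.85 tcp [525.7  -7.4 297.3] shift in present tool axes [-0.1 85.9 82. ] turn [ 0.2 -0.   0.2] shift in goal axes [ 0.2 86.1 81.7] j [ 0.33  0.05  0.12  1.76 -0.69  0.17] ft [-0.1  0.  -1.2] w 7.7
```

```bash
python3 -m jog '[{"linear":[0,15,10],"angular":[0,0,0]},{"linear":[0,15,14],"angular":[0,0,0]},{"linear":[0,15,15],"angular":[0,0,0]},{"linear":[0,15,15],"angular":[0,0,0]},{"linear":[0,15,15],"angular":[0,0,0]},{"linear":[0,11,13],"angular":[0,0,0]},{"linear":[0,0,0],"angular":[0,0,0]},{"linear":[0,0,0],"angular":[0,0,0]},{"linear":[0,0,0],"angular":[0,0,0]}]'
python3 - <<'E'
from plan import *
import cv2
from h import cloud
xs=az(100.9)*[1,1,0];ys=az(190.9)*[1,1,0];S=np.array([525.7,-8.6,0])
u=.643*xs+[0,0,.766];n=-.766*xs+[0,0,.643];O=S-40*xs+[0,0,45]
to(O+65*u+4.5*n+43*u,frame(-u,-n),"goal")
ims=[]
for nm in("scene","wrist","top"):
    c=bot.get_calibration(nm);p,d=bot.camera(nm);np.savez(nm+"2.npz",p=p,d=d,**{k:np.array(v) for k,v in c.items()})
    P=cloud(p,d,c).reshape(-1,3);P=P[np.isfinite(P[:,0])]
    q=np.c_[(P-O)@u,(P-O)@ys,(P-O)@n]
    m=(q[:,0]>-30)&(q[:,0]<180)&(abs(q[:,1])<50)&(abs(q[:,2])<90)
    q=q[m];print(nm,len(q))
    print(" u/n hist",np.histogram2d(q[:,0],q[:,2],bins=[np.arange(-20,180,20),np.arange(-30,75,5)])[0].astype(int).tolist())
    # spine band
    a=q[(q[:,0]>10)&(q[:,0]<80)&(abs(q[:,2])<8)]
    if len(a):print(" spine n",np.median(a[:,2]).round(1),"y",np.percentile(a[:,1],[2,98]).round(1),"u",np.percentile(a[:,0],[2,98]).round(1))
    a=q[(q[:,2]>30)&(q[:,2]<60)&(q[:,0]<130)&(q[:,0]>40)]
    if len(a):print(" panel n",np.median(a[:,2]).round(1),"y",np.percentile(a[:,1],[1,99]).round(1),"u",np.percentile(q[(q[:,2]>30)&(q[:,2]<60)][:,0],[.5,2,98]).round(1))
    ims.append(p)
cv2.imwrite("pics/p2.png",np.hstack([cv2.resize(ims[0][110:260,190:340],(400,400)),cv2.resize(ims[1],(400,400))]))
E
```

```text
time: 8.75
tcp_pos: [523.9, 4.5, 181.7]
ee_rot: [-0.273, 2.879, -1.046]
ft_force: [-0.1, -0.3, -1.5]
width: 8.1
grip_force: 58.9
goal t 8.75 tcp [523.9   4.5 181.7] shift in present tool axes [ 0.8 42.6 30.9] turn [ 0.1  0.1 -0.1] shift in goal axes [ 0.7 42.6 30.9] j [ 0.35  0.05 -0.1   1.55 -0.69  0.21] ft [-0.1 -0.3 -1.5] w 8.1
scene 2163
 u/n hist [[0, 0, 2, 4, 9, 15, 10, 9, 13, 10, 32, 0, 0, 0, 0, 0, 0, 0, 0, 0], [0, 0, 0, 4, 9, 60, 7, 2, 3, 2, 1, 0, 0, 0, 0, 0, 0, 0, 0, 0], [14, 9, 3, 2, 13, 58, 5, 0, 0, 0, 0, 0, 0, 0, 3, 26, 32, 0, 0, 0], [2, 3, 10, 4, 10, 61, 6, 0, 0, 0, 0, 0, 0, 0, 8, 93, 28, 0, 0, 0], [0, 0, 0, 2, 13, 62, 8, 0, 0, 0, 0, 0, 0, 0, 6, 99, 21, 0, 0, 0], [0, 0, 0, 2, 8, 19, 2, 0, 0, 0, 0, 0, 0, 0, 6, 99, 24, 0, 0, 0], [0, 0, 0, 0, 0, 0, 0, 0, 0, 0, 0, 0, 0, 0, 8, 102, 28, 0, 0, 0], [0, 0, 0, 0, 0, 0, 0, 0, 0, 0, 0, 0, 0, 0, 7, 70, 27, 14, 5, 0], [0, 0, 0, 0, 0, 0, 0, 0, 0, 0, 0, 2, 0, 1, 10, 26, 50, 21, 35, 2]]
 spine n -1.6 y [-18.8  15.4] u [11.8 78.9]
 panel n 48.9 y [-33.   26.9] u [ 31.1  33.4 175.3]
wrist 14840
 u/n hist [[14, 1, 17, 6, 4, 5, 70, 80, 78, 7
[... 635 characters left out ...]
.5]
 panel n 47.4 y [28.3 29.5] u [ 48.6  78.  179.1]
top 1652
 u/n hist [[3, 1, 0, 0, 2, 0, 0, 0, 0, 0, 3, 2, 0, 0, 0, 0, 0, 0, 0, 0], [0, 0, 0, 0, 0, 1, 0, 0, 0, 0, 0, 0, 0, 0, 0, 0, 0, 0, 0, 0], [2, 2, 0, 0, 0, 0, 0, 0, 0, 0, 0, 0, 0, 0, 0, 19, 48, 0, 0, 0], [0, 3, 1, 0, 0, 0, 0, 0, 0, 0, 0, 0, 0, 0, 0, 58, 91, 0, 0, 0], [0, 0, 0, 0, 0, 0, 0, 0, 0, 0, 0, 0, 0, 0, 2, 50, 95, 0, 0, 0], [0, 0, 0, 1, 0, 0, 0, 0, 0, 0, 0, 0, 0, 0, 3, 63, 86, 0, 0, 0], [0, 0, 0, 0, 0, 0, 0, 0, 0, 0, 0, 0, 0, 0, 0, 62, 94, 0, 0, 0], [0, 0, 0, 0, 0, 0, 0, 0, 0, 0, 0, 0, 0, 0, 0, 41, 73, 8, 3, 0], [0, 0, 0, 0, 0, 0, 0, 0, 0, 0, 0, 0, 0, 0, 3, 14, 58, 14, 24, 11]]
 panel n 50.4 y [-28.3  30.7] u [ 29.9  33.  162.9]
```

View pics/p2.png

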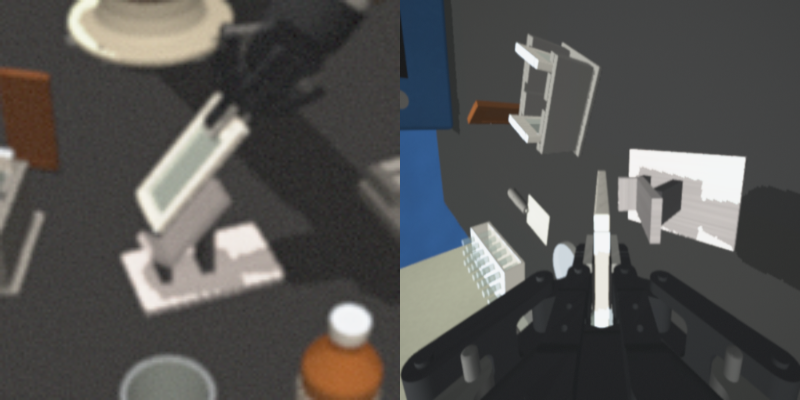

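The left crop shows the panel parallel to the spine, above and in front of it, at about (190,165). The wrist view shows its edge at (600,240), beside the spine at (650,210). The measured gap is about 41 mm along the normal and 30 mm along the slope.

```bash
python3 -m jog '[{"linear":[0.5,10,4],"angular":[0,0,0]},{"linear":[0.5,10,6],"angular":[0,0,0]},{"linear":[0,10,6],"angular":[0,0,0]},{"linear":[0,6,4],"angular":[0,0,0]},{"linear":[0,2,3],"angular":[0,0,0]},{"linear":[0,1,2],"angular":[0,0,0]},{"linear":[0,0,0],"angular":[0,0,0]},{"linear":[0,0,0],"angular":[0,0,0]}]'
python3 -m jog '[{"linear":[0,0,1],"angular":[0,0,0]},{"linear":[0,0,1],"angular":[0,0,0]},{"linear":[0,0,0],"angular":[0,0,0]},{"linear":[0,0,0],"angular":[0,0,0]}]'
python3 - <<'E'
from plan import *
from h import cloud
xs=az(100.9)*[1,1,0];ys=az(190.9)*[1,1,0];S=np.array([525.7,-8.6,0])
u=.643*xs+[0,0,.766];n=-.766*xs+[0,0,.643];O=S-40*xs+[0,0,45]
to(O+65*u+4.5*n+43*u,frame(-u,-n),"goal")
for nm in("scene","wrist"):
    c=bot.get_calibration(nm);p,d=bot.camera(nm)
    P=cloud(p,d,c).reshape(-1,3);P=P[np.isfinite(P[:,0])]
    q=np.c_[(P-O)@u,(P-O)@ys,(P-O)@n];q=q[(q[:,0]>-20)&(q[:,0]<125)&(abs(q[:,1])<50)&(abs(q[:,2])<30)]
    a=q[(q[:,2]>5)&(q[:,2]<14)&(abs(q[:,1])>20)];print(nm,"panel u",np.percentile(a[:,0],[1,99]).round(1),"n",np.median(a[:,2]).round(1))
    a=q[(q[:,2]>14)&(q[:,2]<22)&(abs(q[:,1])<16)&(q[:,0]<12)];print("ledge u",np.percentile(a[:,0],[5,50,95]).round(1))
E
```

```text
time: 9.7
tcp_pos: [519.9, 18.1, 136.3]
ee_rot: [-0.275, 2.879, -1.048]
ft_force: [1.5, -0.0, -0.5]
width: 7.9
grip_force: 59.0
time: 10.1
tcp_pos: [520.0, 16.9, 134.5]
ee_rot: [-0.276, 2.879, -1.048]
ft_force: [-0.4, -0.6, -1.7]
width: 8.1
grip_force: 59.0
goal t 10.1 tcp [520.   16.9 134.5] shift in present tool axes [-0.8  2.4  3. ] turn [0. 0. 0.] shift in goal axes [-0.8  2.4  3. ] j [ 0.38  0.08 -0.17  1.48 -0.68  0.24] ft [-0.4 -0.6 -1.7] w 8.1
scene panel u [  4.1 123.3] n 9.6
ledge u [-8.6 -1.   0.3]
wrist panel u [  9.4 124.3] n 8.5
ledge u [-1.  -0.   1.1]
```

```bash
for i in 1 2; do python3 -m jog '[{"linear":[0,0,1],"angular":[0,0,0]},{"linear":[0,0.5,1],"angular":[0,0,0]},{"linear":[0,0,0],"angular":[0,0,0]},{"linear":[0,0,0],"angular":[0,0,0]}]'|grep -E 'pos|force'; done
```

```text
tcp_pos: [520.2, 16.0, 132.5]
ft_force: [0.1, 0.5, -0.6]
grip_force: 59.0
tcp_pos: [520.6, 15.7, 132.0]
ft_force: [-4.9, 6.7, 9.7]
grip_force: 61.1
```

```bash
python3 -m jog '[{"linear":[0,0.7,-0.5],"angular":[0,0,0]},{"linear":[0,0.7,0],"angular":[0,0,0]},{"linear":[0,0,0],"angular":[0,0,0]},{"linear":[0,0,0],"angular":[0,0,0]}]'; python3 -m jog '[{"linear":[0,0,0],"angular":[0,0,0]},{"linear":[0,0,0],"angular":[0,0,0]},{"linear":[0,0,0],"angular":[0,0,0]},{"linear":[0,0,0],"angular":[0,0,0]}]' 0.25; python3 -m jog '[{"linear":[0,0,0],"angular":[0,0,0]},{"linear":[0,0,0],"angular":[0,0,0]},{"linear":[0,0,0],"angular":[0,0,0]},{"linear":[0,0,0],"angular":[0,0,0]}]' 0.4
```

```text
time: 11.4
tcp_pos: [520.5, 16.5, 131.4]
ee_rot: [-0.276, 2.877, -1.049]
ft_force: [-2.5, 3.3, 7.4]
width: 8.1
grip_force: 60.4
time: 11.8
tcp_pos: [520.0, 16.4, 130.0]
ee_rot: [-0.276, 2.879, -1.048]
ft_force: [-0.9, 0.1, 0.4]
width: 21.1
grip_force: 0.0
time: 12.2
tcp_pos: [520.1, 16.5, 130.2]
ee_rot: [-0.276, 2.879, -1.048]
ft_force: [0.2, -0.0, -0.4]
width: 34.1
grip_force: 0.0
```

```bash
python3 -m jog '[{"linear":[0,0,-6],"angular":[0,0,0]},{"linear":[0,0,-12],"angular":[0,0,0]},{"linear":[0,0,-15],"angular":[0,0,0]},{"linear":[0,0,-20],"angular":[0,0,0]},{"linear":[0,0,-25],"angular":[0,0,0]},{"linear":[0,0,-25],"angular":[0,0,0]},{"linear":[0,0,-25],"angular":[0,0,0]},{"linear":[0,0,0],"angular":[0,0,0]},{"linear":[0,0,0],"angular":[0,0,0]}]'
cat > panel.py <<'E'
from plan import *
from h import cloud
xs=az(100.9)*[1,1,0];ys=az(190.9)*[1,1,0];S=np.array([525.7,-8.6,0])
u=.643*xs+[0,0,.766];n=-.766*xs+[0,0,.643];O=S-40*xs+[0,0,45]
rest=O+65*u+4.5*n
def see(nm,c=None,p=None,d=None):
    if c is None:
        c=bot.get_calibration(nm);p,d=bot.camera(nm)
    P=cloud(p,d,c).reshape(-1,3);P=P[np.isfinite(P[:,0])]
    q=np.c_[(P-O)@u,(P-O)@ys,(P-O)@n];a=q[(q[:,0]>-8)&(q[:,0]<140)&(abs(q[:,1])<45)&(q[:,2]>4)&(q[:,2]<16)]
    a=a[(abs(a[:,1])>19)|(a[:,0]>12)]
    import cv2
    rc=cv2.minAreaRect(np.float32(a[:,:2]))
    co,*_=np.linalg.lstsq(np.c_[a[:,:2]-[65,0],np.ones(len(a))],a[:,2],rcond=None)
    print(nm,len(a),"u,y ctr",np.round(rc[0],1),np.round(rc[1],1),round(rc[2],1),"face: tilts deg",np.degrees(co[:2]).round(1),"n at mid",co[2].round(1))
    return p
E
python3 - <<'E'
from panel import *
import cv2
a=see("scene");see("top");b=see("wrist")
cv2.imwrite("pics/p3.png",cv2.resize(a[90:260,150:400],(750,510)))
to(rest,frame(-n,-ys))
E
```

```text
time: 13.1
tcp_pos: [504.7, 97.9, 228.6]
ee_rot: [-0.277, 2.878, -1.047]
ft_force: [0.0, 0.7, -0.1]
width: 34.1
grip_force: 0.0
scene 721 u,y ctr [62.  -1.4] [136.   63.5] 0.2 face: tilts deg [0.  0.2] n at mid 6.8
top 908 u,y ctr [65.6  2. ] [ 61.  133.4] 89.6 face: tilts deg [-0.1  0.1] n at mid 8.4
wrist 437 u,y ctr [80.6 24.2] [ 53.9 135.8] 64.2 face: tilts deg [-0.1 -0. ] n at mid 7.1
 t 13.25 tcp [504.3  96.8 227.6] shift in present tool axes [-1.200e+00 -1.000e-01  1.697e+02] turn [-69.3  69.2  69.3] shift in goal axes [-1.697e+02  1.100e+00 -1.000e-01] j [ 0.52  0.15  0.08  1.78 -0.65  0.42] ft [-0.7 -0.5 -0.7] w 33.8
```

View pics/p3.png

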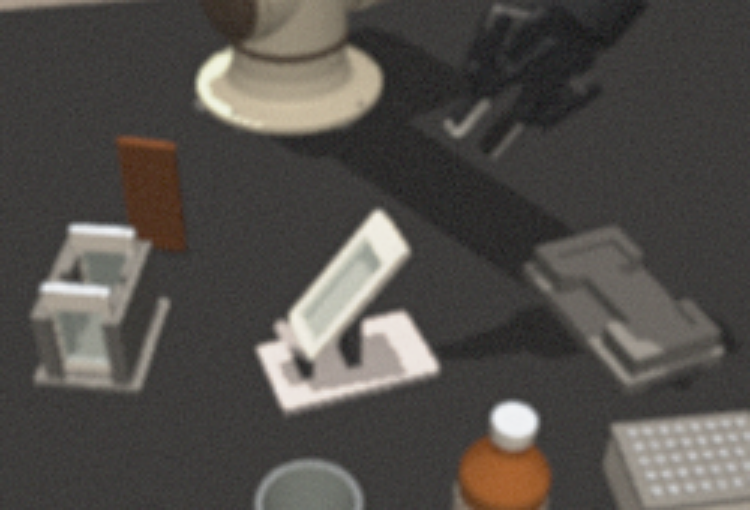

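The crop shows the cassette leaning properly on the stand at about (350,285) with the gripper clear at (520,90). The rack holds both shorts. Next I'll reorient for a face-normal grasp.

```bash
python3 -m jog '[{"linear":[0,-17,-20],"angular":[0,0,0]},{"linear":[0,-17,-20],"angular":[0,0,0]},{"linear":[0,-17,-20],"angular":[0,0,0]},{"linear":[0,0,0],"angular":[-8,0,0]},{"linear":[0,0,0],"angular":[-8,0,0]},{"linear":[0,0,0],"angular":[-8,0,0]},{"linear":[0,0,0],"angular":[-8,0,0]},{"linear":[0,0,0],"angular":[-8,0,0]},{"linear":[0,0,0],"angular":[0,0,8.18]},{"linear":[0,0,0],"angular":[0,0,8.18]},{"linear":[0,0,0],"angular":[0,0,8.18]},{"linear":[0,0,0],"angular":[0,0,8.18]}]' 1
python3 -m jog '[{"linear":[0,0,0],"angular":[0,0,8.18]},{"linear":[0,0,0],"angular":[0,0,8.18]},{"linear":[0,0,0],"angular":[0,0,8.18]},{"linear":[0,0,0],"angular":[0,0,8.18]},{"linear":[0,0,0],"angular":[0,0,8.18]},{"linear":[0,0,0],"angular":[0,0,8.18]},{"linear":[0,0,0],"angular":[0,0,8.18]},{"linear":[0,0,0],"angular":[0,0,0]},{"linear":[0,0,0],"angular":[0,0,0]}]'
python3 -c "
from panel import *
to(rest+150*n,frame(-n,-ys))"
```

```text
time: 14.45
tcp_pos: [504.4, 95.9, 306.4]
ee_rot: [-0.604, -3.082, 0.001]
ft_force: [-0.9, -0.2, 0.5]
width: 85.6
grip_force: 0.0
time: 15.35
tcp_pos: [504.4, 96.4, 306.6]
ee_rot: [-1.994, -2.427, 0.001]
ft_force: [0.4, -0.3, 0.1]
width: 85.5
grip_force: 0.0
 t 15.35 tcp [504.4  96.4 306.6] shift in present tool axes [-223.6    0.   112.5] turn [-0.2 50.   0.2] shift in goal axes [-230.    1.  -99.] j [ 0.19  0.04  0.26  1.79 -0.    1.56] ft [ 0.4 -0.3  0.1] w 85.5
```

```bash
python3 -m jog '[{"linear":[-37,0,0],"angular":[0,0,0]},{"linear":[-37,0,0],"angular":[0,0,0]},{"linear":[-37,0,0],"angular":[0,0,0]},{"linear":[-37,0,0],"angular":[0,0,0]},{"linear":[-37,0,0],"angular":[0,0,0]},{"linear":[-38,0,0],"angular":[0,0,0]},{"linear":[0,0,0],"angular":[0,8.33,0]},{"linear":[0,0,0],"angular":[0,8.33,0]},{"linear":[0,0,0],"angular":[0,8.33,0]},{"linear":[0,0,0],"angular":[0,8.33,0]},{"linear":[0,0,0],"angular":[0,8.33,0]},{"linear":[0,0,0],"angular":[0,8.33,0]}]'
python3 -m jog '[{"linear":[-20,0,17],"angular":[0,0,0]},{"linear":[-20,0,17],"angular":[0,0,0]},{"linear":[-20,0,17],"angular":[0,0,0]},{"linear":[-20,0,17],"angular":[0,0,0]},{"linear":[0,0,0],"angular":[0,0,0]},{"linear":[0,0,0],"angular":[0,0,0]}]'
python3 - <<'E'
from panel import *
import cv2
to(rest,frame(-n,-ys))
c=bot.get_calibration("wrist");p,d=bot.camera("wrist");np.savez("w4.npz",p=p,d=d,**{k:np.array(v) for k,v in c.items()})
cv2.imwrite("pics/w4.png",p);see("wrist",c,p,d)
E
```

```text
time: 16.55
tcp_pos: [543.4, -114.2, 291.7]
ee_rot: [-1.529, -1.845, -0.722]
ft_force: [-0.9, -0.2, 0.3]
width: 85.1
grip_force: 0.0
time: 17.15
tcp_pos: [542.8, -112.9, 187.6]
ee_rot: [-1.53, -1.843, -0.713]
ft_force: [-0.3, 1.0, 0.8]
width: 85.1
grip_force: 0.0
 t 17.15 tcp [ 542.8 -112.9  187.6] shift in present tool axes [  0.    0.7 137.5] turn [0.9 0.8 0.1] shift in goal axes [ -2.    2.9 137.5] j [-0.5   0.57  0.44  2.07  0.63  0.67] ft [-0.3  1.   0.8] w 85.1
wrist 6683 u,y ctr [64.5  1.1] [129.7  60.2] 0.3 face: tilts deg [0.1 0.3] n at mid 8.8
```

View pics/w4.png

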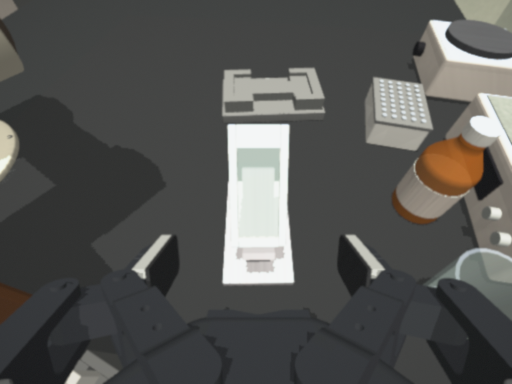

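The wrist view shows the panel face-on at (258,200), centred between the fingers, with the carrier beyond at (272,95). Before closing in, I'll check where the fingertips stand in the tool frame at this opening.

Run:
```python
from panel import *
z=np.load("w4.npz");P=cloud(z["p"],z["d"],z).reshape(-1,3);P=P[np.isfinite(P[:,0])]
s=bot.read_state();R=Ro.from_rotvec(s["ee_rot"]).as_matrix();q=(P-s["tcp_pos"])@R
for sg in(-1,1):
    a=q[(q[:,1]*sg>35)&(q[:,1]*sg<62)&(abs(q[:,0])<16)&(q[:,2]<40)&(q[:,2]>-80)]
    print(len(a),"z pct",np.percentile(a[:,2],[50,90,95,99,100]).round(1),"inner y",np.percentile(a[:,1]*sg,[1,50]).round(1),"x",np.percentile(a[:,0],[2,98]).round(1))
c=rest-.5*u+1.1*ys
for k in(0,):to(c,frame(-n,-ys),"panel mid")
```

```text
7435 z pct [-58.3 -23.  -16.   -8.4  -4.3] inner y [36.7 52.9] x [-11.2  14.3]
7754 z pct [-58.2 -23.7 -16.3  -8.7  -4.4] inner y [36.7 53.4] x [-11.2  13.3]
panel mid t 17.2 tcp [ 543.1 -113.   188.4] shift in present tool axes [ -0.8  -0.8 138.1] turn [1.  0.9 0.2] shift in goal axes [ -3.    1.6 138.1] j [-0.5   0.57  0.44  2.07  0.63  0.67] ft [0.1 0.4 0.6] w 85.5
```

```bash
python3 -m jog '[{"linear":[0,0,0],"angular":[1,0.9,0.2]},{"linear":[-3,1.6,15],"angular":[0,0,0]},{"linear":[0,0,20],"angular":[0,0,0]},{"linear":[0,0,20],"angular":[0,0,0]},{"linear":[0,0,20],"angular":[0,0,0]},{"linear":[0,0,15],"angular":[0,0,0]},{"linear":[0,0,0],"angular":[0,0,0]},{"linear":[0,0,0],"angular":[0,0,0]}]'
python3 -c "
from panel import *
to(rest-.5*u+1.1*ys-13*n,frame(-n,-ys))"
```

```text
time: 18.0
tcp_pos: [532.1, -47.1, 128.0]
ee_rot: [-1.513, -1.83, -0.703]
ft_force: [-0.0, -0.6, 0.6]
width: 85.4
grip_force: 0.0
 t 18.0 tcp [532.1 -47.1 128. ] shift in present tool axes [ 0.3 -0.1 61.1] turn [-0.1 -0.  -0.1] shift in goal axes [ 0.3 -0.1 61.1] j [-0.42  0.49  0.22  1.9   0.68  0.74] ft [-0.  -0.6  0.6] w 85.4
```

```bash
python3 -m jog '[{"linear":[0,0,14],"angular":[0,0,0]},{"linear":[0,0,14],"angular":[0,0,0]},{"linear":[0,0,12],"angular":[0,0,0]},{"linear":[0,0,9],"angular":[0,0,0]},{"linear":[0,0,7],"angular":[0,0,0]},{"linear":[0,0,5],"angular":[0,0,0]},{"linear":[0,0,0],"angular":[0,0,0]},{"linear":[0,0,0],"angular":[0,0,0]},{"linear":[0,0,0],"angular":[0,0,0]}]'
python3 -c "
from panel import *
to(rest-.5*u+1.1*ys-13*n,frame(-n,-ys))"
python3 -m jog '[{"linear":[0,0,0],"angular":[0,0,0]},{"linear":[0,0,0],"angular":[0,0,0]},{"linear":[0,0,0],"angular":[0,0,0]},{"linear":[0,0,0],"angular":[0,0,0]},{"linear":[0,0,0],"angular":[0,0,0]},{"linear":[0,0,0],"angular":[0,0,0]}]' 0.55 60
```

```text
time: 18.9
tcp_pos: [523.1, -1.2, 88.0]
ee_rot: [-1.514, -1.829, -0.703]
ft_force: [0.6, -0.2, -0.8]
width: 85.4
grip_force: 0.0
 t 18.9 tcp [523.1  -1.2  88. ] shift in present tool axes [ 0.9  0.1 -0.4] turn [-0.  -0.  -0.1] shift in goal axes [ 0.9  0.1 -0.4] j [-0.36  0.44  0.08  1.76  0.71  0.82] ft [ 0.6 -0.2 -0.8] w 85.4
time: 19.5
tcp_pos: [523.1, -1.3, 88.1]
ee_rot: [-1.514, -1.829, -0.703]
ft_force: [-0.4, -5.8, 3.7]
width: 58.9
grip_force: 64.6
```

```bash
python3 -m jog '[{"linear":[2,0,-2],"angular":[0,0,0]},{"linear":[2,0,-8],"angular":[0,0,0]},{"linear":[0,0,-14],"angular":[0,0,0]},{"linear":[0,0,-18],"angular":[0,0,0]},{"linear":[0,0,-20],"angular":[0,0,0]},{"linear":[0,0,-20],"angular":[0,0,0]},{"linear":[0,0,-20],"angular":[0,0,0]},{"linear":[0,0,-20],"angular":[0,0,0]},{"linear":[0,0,-20],"angular":[0,0,0]},{"linear":[0,0,0],"angular":[0,-8.33,0]},{"linear":[0,0,0],"angular":[0,-8.33,0]},{"linear":[0,0,0],"angular":[0,-8.33,0]}]'
python3 -m jog '[{"linear":[0,0,0],"angular":[0,-8.33,0]},{"linear":[0,0,0],"angular":[0,-8.33,0]},{"linear":[0,0,0],"angular":[0,-8.33,0]},{"linear":[0,0,-15],"angular":[0,0,0]},{"linear":[0,0,-15],"angular":[0,0,0]},{"linear":[0,0,0],"angular":[0,0,0]},{"linear":[0,0,0],"angular":[0,0,0]}]'
python3 - <<'E'
from panel import *
import w,sys
E
python3 - w4.npz <<'E'
import sys;sys.argv=["w","w4.npz"]
from w import *
from plan import *
for lo,hi in((38,45),(30,37),(14,50)):
    rect(sel(390,620,170,360,lo,hi),f"carrier {lo}-{hi}")
to([502.5,264.8,230],frame(DOWN,az(104.3)))
E
```

```text
time: 20.7
tcp_pos: [543.8, -106.3, 182.3]
ee_rot: [-1.775, -2.142, -0.386]
ft_force: [-0.2, 1.4, -0.8]
width: 59.0
grip_force: 64.6
time: 21.4
tcp_pos: [543.3, -105.3, 212.0]
ee_rot: [-2.0, -2.42, 0.003]
ft_force: [-0.4, -0.4, -1.5]
width: 58.6
grip_force: 65.0
carrier 38-45 1074 ctr [501.7 265.1] size [ 99.2 173.6] long-axis deg 14.2 z [39.2 41.2 42.1]
carrier 30-37 1465 ctr [501.2 263.7] size [ 97.5 173.7] long-axis deg 14.3 z [31.4 34.2 35.6]
carrier 14-50 4273 ctr [501.5 264. ] size [114.1 183.6] long-axis deg 13.6 z [17.1 33.9 41.7]
 t 21.4 tcp [ 543.3 -105.3  212. ] shift in present tool axes [371.2  29.6 -17.8] turn [ -0.1  -0.2 -93.5] shift in goal axes [-51.9 368.7 -18. ] j [-0.19  0.09  0.13  1.61 -0.    1.19] ft [-0.4 -0.4 -1.5] w 58.6Traceback (most recent call last):
  File "<stdin>", line 2, in <module>
  File "w.py", line 3, in <module>
    z=np.load(sys.argv[1]);P=cloud(z["p"],z["d"],z).reshape(-1,3);P=P[np.isfinite(P[:,0])]
              ~~~~~~~~^^^
IndexError: list index out of range
```

```bash
python3 -m jog '[{"linear":[20,0,-10],"angular":[0,0,0]},{"linear":[35,3,-10],"angular":[0,0,0]},{"linear":[35,3,-10],"angular":[0,0,0]},{"linear":[35,3,-10],"angular":[0,0,0]},{"linear":[35,3,0],"angular":[0,0,0]},{"linear":[35,3,0],"angular":[0,0,0]},{"linear":[35,3,0],"angular":[0,0,0]},{"linear":[35,3,0],"angular":[0,0,0]},{"linear":[35,3,0],"angular":[0,0,0]},{"linear":[35,3,0],"angular":[0,0,0]},{"linear":[35,3,0],"angular":[0,0,0]},{"linear":[0,0,0],"angular":[0,0,-8.5]}]'
python3 -m jog '[{"linear":[0,0,0],"angular":[0,0,-8.5]},{"linear":[0,0,0],"angular":[0,0,-8.5]},{"linear":[0,0,0],"angular":[0,0,-8.5]},{"linear":[0,0,0],"angular":[0,0,-8.5]},{"linear":[0,0,0],"angular":[0,0,-8.5]},{"linear":[0,0,0],"angular":[0,0,-8.5]},{"linear":[0,0,0],"angular":[0,0,-8.5]},{"linear":[0,0,0],"angular":[0,0,-8.5]},{"linear":[0,0,0],"angular":[0,0,-8.5]},{"linear":[0,0,0],"angular":[0,0,-8.5]},{"linear":[0,0,0],"angular":[0,0,0]},{"linear":[0,0,0],"angular":[0,0,0]}]'
python3 -c "
from plan import *
to([501.7,264.5,120],frame(DOWN,az(104.2)))"
```

```text
time: 22.6
tcp_pos: [502.5, 266.8, 250.2]
ee_rot: [-1.811, -2.561, 0.005]
ft_force: [-0.4, -0.1, -1.2]
width: 58.7
grip_force: 64.9
time: 23.8
tcp_pos: [503.2, 263.5, 251.3]
ee_rot: [0.384, -3.114, 0.0]
ft_force: [-0.2, -1.0, -1.7]
width: 58.9
grip_force: 64.9
 t 23.8 tcp [503.2 263.5 251.3] shift in present tool axes [  0.6   1.3 131.3] turn [ 0.  -0.2 -0.1] shift in goal axes [  1.2   1.3 131.3] j [0.48 0.14 0.26 1.69 0.   0.24] ft [-0.2 -1.  -1.7] w 58.9
```

```bash
python3 -m jog '[{"linear":[0.6,1.3,20],"angular":[0,0,0]},{"linear":[0,0,28],"angular":[0,0,0]},{"linear":[0,0,28],"angular":[0,0,0]},{"linear":[0,0,28],"angular":[0,0,0]},{"linear":[0,0,25],"angular":[0,0,0]},{"linear":[0,0,20],"angular":[0,0,0]},{"linear":[0,0,0],"angular":[0,0,0]},{"linear":[0,0,0],"angular":[0,0,0]},{"linear":[0,0,0],"angular":[0,0,0]}]'
python3 - <<'E'
from plan import *
from m import *
to([501.7,264.5,100],frame(DOWN,az(104.2)))
s=bot.read_state();R=Ro.from_rotvec(s["ee_rot"]).as_matrix();ims=[]
for nm in("top","wrist","scene"):
    c=bot.get_calibration(nm);p,d=bot.camera(nm);np.savez(nm+"5.npz",p=p,d=d,**{k:np.array(v) for k,v in c.items()})
    P=cloud(p,d,c).reshape(-1,3);C=p.reshape(-1,3);P=P[np.isfinite(P[:,0])]
    q=(P-s["tcp_pos"])@R
    a=q[(abs(q[:,0])<95)&(abs(q[:,1])<34)&(q[:,2]>-30)&(q[:,2]<5)]
    f=a[(abs(a[:,0])>18)&(abs(a[:,0])<63)];
    co,*_=np.linalg.lstsq(np.c_[f[:,:2],np.ones(len(f))],f[:,2],rcond=None)
    f2=a[(abs(a[:,2]-a[:,:2]@co[:2]-co[2])<4)]
    print(nm,len(a),"x ends",np.percentile(f2[:,0],[1,99]).round(1),"face tilt deg",np.degrees(co[:2]).round(1),"z",co[2].round(1))
    rect(f2,"  (tool)")
    W=P[(P[:,0]>390)&(P[:,0]<620)&(P[:,1]>170)&(P[:,1]<360)&(P[:,2]>14)&(P[:,2]<50)];rect(W,"  carrier")
    ims.append(cv2.resize(p[150:290,90:210] if nm=="top" else p[100:290,290:430] if nm=="scene" else p,(266,400)))
cv2.imwrite("pics/p5.png",np.hstack(ims))
E
```

```text
time: 24.7
tcp_pos: [502.5, 265.1, 104.7]
ee_rot: [0.39, -3.116, -0.002]
ft_force: [-1.1, 0.5, -1.4]
width: 58.7
grip_force: 64.8
 t 24.7 tcp [502.5 265.1 104.7] shift in present tool axes [ 0.9 -0.4  4.7] turn [ 0.1 -0.1  0.1] shift in goal axes [ 0.9 -0.4  4.7] j [ 0.48  0.12 -0.05  1.4   0.    0.24] ft [-1.1  0.5 -1.4] w 58.7
top 632 x ends [-61.8  65.5] face tilt deg [-0.5  1.6] z -16.4
  (tool) 567 ctr [ 1.7 -4.6] size [ 52.8 129.3] long-axis deg 0.2 z [-20.1 -16.8 -13.6]
  carrier 1333 ctr [505.5 248.4] size [ 78.7 181.8] long-axis deg 13.9 z [15.3 31.9 43.5]
wrist 24937 x ends [-28.   65.8] face tilt deg [-0.8  0.3] z -16.9
  (tool) 24234 ctr [17.  0.] size [67.8 98.5] long-axis deg 179.9 z [-18.8 -17.2 -15.7]
  carrier 4666 ctr [438.5 249.2] size [ 54.4 112.5] long-axis deg 103.3 z [17.6 41.  42.3]
scene 540 x ends [-65.3  59.9] face tilt deg [ 0.6 -1.9] z -14.9
  (tool) 471 ctr [-0.5 -0.7] size [ 65.1 131.6] long-axis deg 179.5 z [-17.7 -15.5 -12.7]
  carrier 1722 ctr [505.5 265.5] size [115.2 186.6] long-axis deg 13.9 z [15.2 31.5 40.2]
```

View pics/p5.png

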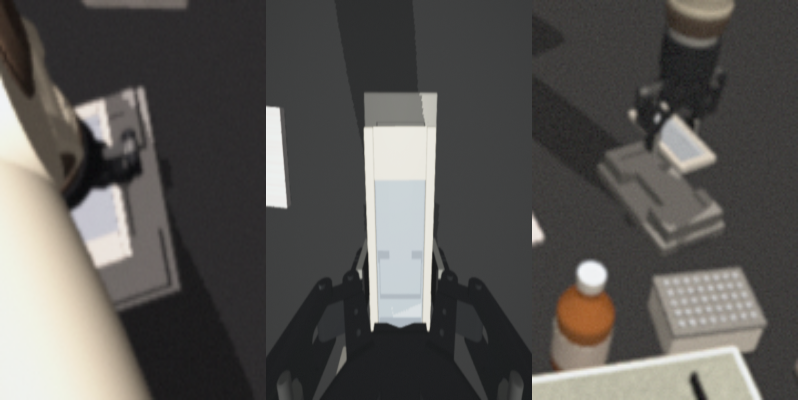

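The panel is held level, at about (100,185) in the top crop and (680,140) in the scene crop, squarely over the carrier. It sits about 1.4 mm off along tool x, so I'll correct that while lowering.

```bash
python3 -m jog '[{"linear":[-1.3,0,10],"angular":[0,0,0]},{"linear":[0,0,15],"angular":[0,0,0]},{"linear":[0,0,15],"angular":[0,0,0]},{"linear":[0,0,10],"angular":[0,0,0]},{"linear":[0,0,8],"angular":[0,0,0]},{"linear":[0,0,5],"angular":[0,0,0]},{"linear":[0,0,3],"angular":[0,0,0]},{"linear":[0,0,0],"angular":[0,0,0]},{"linear":[0,0,0],"angular":[0,0,0]}]'
python3 -m jog '[{"linear":[0,0,2],"angular":[0,0,0]},{"linear":[0,0,2],"angular":[0,0,0]},{"linear":[0,0,1],"angular":[0,0,0]},{"linear":[0,0,1],"angular":[0,0,0]},{"linear":[0,0,0],"angular":[0,0,0]},{"linear":[0,0,0],"angular":[0,0,0]}]'
```

```text
time: 25.75
tcp_pos: [503.2, 265.3, 37.7]
ee_rot: [0.392, -3.115, -0.001]
ft_force: [0.3, 0.0, -1.1]
width: 58.7
grip_force: 64.9
time: 26.35
tcp_pos: [502.9, 265.2, 31.2]
ee_rot: [0.392, -3.114, -0.001]
ft_force: [-0.4, 0.8, -1.0]
width: 58.4
grip_force: 64.9
```

```bash
for i in 1 2 3; do python3 -m jog '[{"linear":[0,0,1],"angular":[0,0,0]},{"linear":[0,0,0.8],"angular":[0,0,0]},{"linear":[0,0,0],"angular":[0,0,0]},{"linear":[0,0,0],"angular":[0,0,0]}]'|grep -E 'pos|force'; done
```

```text
tcp_pos: [502.9, 265.2, 29.4]
ft_force: [-1.1, -0.7, -1.9]
grip_force: 64.9
tcp_pos: [502.9, 265.2, 27.6]
ft_force: [0.4, -0.3, -1.1]
grip_force: 64.9
tcp_pos: [502.9, 265.2, 25.8]
ft_force: [-0.4, 0.1, -1.7]
grip_force: 64.9
```

```bash
for i in 1 2; do python3 -m jog '[{"linear":[0,0,0.6],"angular":[0,0,0]},{"linear":[0,0,0],"angular":[0,0,0]},{"linear":[0,0,0],"angular":[0,0,0]}]'|grep -E 'pos|force'; done
```

```text
tcp_pos: [502.9, 265.3, 25.4]
ft_force: [-0.5, -0.8, 1.7]
grip_force: 65.2
tcp_pos: [503.0, 265.3, 25.3]
ft_force: [-3.4, -2.8, 6.5]
grip_force: 65.6
```

```bash
python3 -m jog '[{"linear":[0,0,0],"angular":[0,0,0]},{"linear":[0,0,0],"angular":[0,0,0]},{"linear":[0,0,0],"angular":[0,0,0]},{"linear":[0,0,0],"angular":[0,0,0]}]' 0.85
python3 -m jog '[{"linear":[0,0,-5],"angular":[0,0,0]},{"linear":[0,0,-10],"angular":[0,0,0]},{"linear":[0,0,-20],"angular":[0,0,0]},{"linear":[0,0,-30],"angular":[0,0,0]},{"linear":[-35,0,-30],"angular":[0,0,0]},{"linear":[-35,0,-30],"angular":[0,0,0]},{"linear":[-35,-20,-30],"angular":[0,0,0]},{"linear":[-35,-40,0],"angular":[0,0,0]},{"linear":[-10,-40,0],"angular":[0,0,0]},{"linear":[0,-40,0],"angular":[0,0,0]},{"linear":[0,0,0],"angular":[0,0,0]},{"linear":[0,0,0],"angular":[0,0,0]}]'
python3 - <<'E'
from m import *
from cell import bot
ims=[]
for nm in("top","wrist","scene"):
    c=bot.get_calibration(nm);p,d=bot.camera(nm)
    P=cloud(p,d,c);W=P.reshape(-1,3);br=p.min(2).reshape(-1)
    m=(W[:,0]>390)&(W[:,0]<620)&(W[:,1]>170)&(W[:,1]<360)&(W[:,2]>14)&(W[:,2]<60)
    W=W[m];br=br[m];rect(W,nm)
    ca,sa=np.cos(np.radians(14.2)),np.sin(np.radians(14.2));q=W-[501.7,264.5,0];q=np.c_[q[:,0]*ca+q[:,1]*sa,-q[:,0]*sa+q[:,1]*ca,q[:,2]]
    i=(abs(q[:,0])<62)&(abs(q[:,1])<27);f=q[i]
    co,*_=np.linalg.lstsq(np.c_[f[:,:2],np.ones(len(f))],f[:,2],rcond=None);print(" face z",co[2].round(1),"tilt rad",co[:2].round(3))
    ims.append(cv2.resize(p[150:290,80:200] if nm=="top" else p[130:230,310:410] if nm=="scene" else p,(266,310)))
cv2.imwrite("pics/p6.png",np.hstack(ims))
E
```

```text
time: 28.55
tcp_pos: [502.9, 265.2, 24.5]
ee_rot: [0.392, -3.114, -0.001]
ft_force: [-0.6, 0.4, 0.0]
width: 72.6
grip_force: 0.0
time: 29.75
tcp_pos: [680.8, 167.7, 179.6]
ee_rot: [0.389, -3.115, -0.001]
ft_force: [0.3, 0.3, 0.9]
width: 72.8
grip_force: 0.0
  return _methods._mean(a, axis=axis, dtype=dtype,
  ret = um.true_divide(
Traceback (most recent call last):
  File "m.py", line 7, in rect
    print(lab,len(S),"ctr",np.round(rc[0],1),"size",np.round(sorted(rc[1]),1),"long-axis deg",round(a,1),"z",np.round(np.percentile(S[:,2],[5,50,95]),1))
                                                                                                                      ~~~~~~~~~~~~~^^^^^^^^^^^^^^^^^^
IndexError: index -1 is out of bounds for axis 0 with size 0
```

```bash
python3 -m jog '[{"linear":[0,0,-35],"angular":[0,0,0]},{"linear":[0,0,-35],"angular":[0,0,0]},{"linear":[30,-20,0],"angular":[0,0,0]},{"linear":[40,-20,0],"angular":[0,0,0]},{"linear":[40,-20,0],"angular":[0,0,0]},{"linear":[40,-30,0],"angular":[0,0,0]},{"linear":[40,-40,0],"angular":[0,0,0]},{"linear":[30,-40,0],"angular":[0,0,0]},{"linear":[0,-40,0],"angular":[0,0,0]},{"linear":[0,-40,0],"angular":[0,0,0]},{"linear":[0,0,0],"angular":[0,0,0]},{"linear":[0,0,0],"angular":[0,0,0]}]'
python3 - <<'E'
from m import *
from cell import bot
ims=[]
for nm in("top","scene"):
    c=bot.get_calibration(nm);p,d=bot.camera(nm)
    W=cloud(p,d,c).reshape(-1,3);br=p.reshape(-1,3).astype(int).min(1)
    m=(W[:,0]>390)&(W[:,0]<620)&(W[:,1]>170)&(W[:,1]<360)&(W[:,2]>14)&(W[:,2]<60)
    W=W[m];br=br[m];print(nm,len(W))
    if len(W)>500:
        rect(W,nm)
        ca,sa=np.cos(np.radians(14.2)),np.sin(np.radians(14.2));o=[501.7,264.5,0] if nm=="top" else [505.2,265.5,0]
        q=W-o;q=np.c_[q[:,0]*ca+q[:,1]*sa,-q[:,0]*sa+q[:,1]*ca,q[:,2]]
        f=q[(abs(q[:,0])<60)&(abs(q[:,1])<25)]
        co,*_=np.linalg.lstsq(np.c_[f[:,:2],np.ones(len(f))],f[:,2],rcond=None);print(" face z",co[2].round(1),"tilt rad",co[:2].round(3))
        th=int(cv2.threshold(br.astype(np.uint8),0,255,cv2.THRESH_OTSU)[0]);rect(q[br>th],f" bright>{th} in carrier frame")
    ims.append(cv2.resize(p[160:280,90:190] if nm=="top" else p[130:230,310:410],(400,480)))
cv2.imwrite("pics/p6.png",np.hstack(ims))
E
```

```text
time: 31.0
tcp_pos: [532.9, -122.0, 249.6]
ee_rot: [0.392, -3.114, -0.001]
ft_force: [-1.1, 0.1, -0.1]
width: 72.5
grip_force: 0.0
top 3216
top 3216 ctr [501.  264.2] size [111.5 182.4] long-axis deg 14.2 z [15.8 39.9 45.2]
 face z 41.8 tilt rad [-0.009  0.015]
 bright>151 in carrier frame 1305 ctr [1.8 3.3] size [ 67.1 134.2] long-axis deg 0.1 z [34.8 41.7 46.2]
scene 1841
scene 1841 ctr [504.3 265.5] size [116.2 184.9] long-axis deg 13.5 z [15.2 38.6 42.1]
 face z 38.7 tilt rad [0.013 0.147]
 bright>163 in carrier frame 684 ctr [-5.3 11.8] size [ 87.2 140.3] long-axis deg 180.0 z [37.2 40.3 42.8]
```

View pics/p6.png

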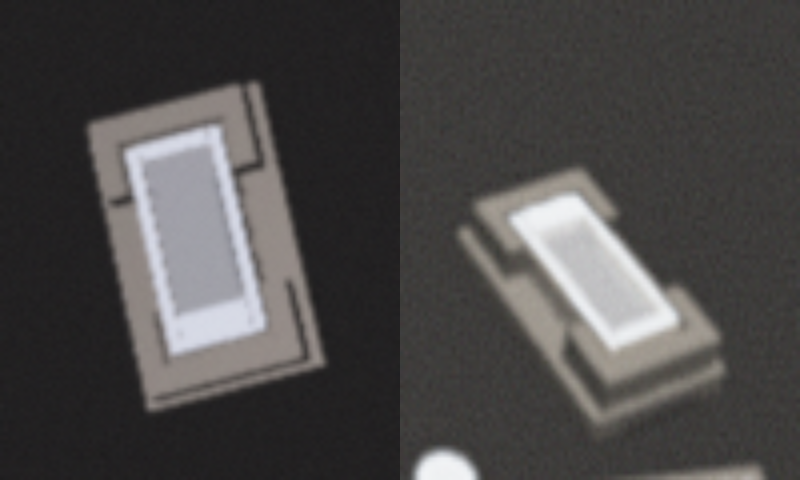

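Both views show the panel seated inside the rim, aligned and released, centred near (195,240) in the top crop and (595,270) in the scene crop. Its frame is at about rim height, as expected for a cassette lying home. I'm handing in.

```bash
python3 -c "
from cell import bot
print(bot.finish_job())"
```

```text
the job is handed in; nothing more can be done
None
```

I leaned the tall cassette on the stand and let go of it there, then retook it, lowered it into the carrier recess and released it. The last pictures show it seated flat inside the rim; the job is handed in at about 31 s of robot time, but no verdict came back.

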